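# Hook a tube block into a bench shaker and key it with the clamp bar

## Robot

A 7-joint arm with a two-finger parallel gripper is mounted at the origin on a cart in front of the work surface, level with it; the furniture and walls round the work are solid. World frame = base frame: x ahead of the robot, y to its left, z up, the work surface at z = 0. Lengths are in m, angles in degrees, forces in N, time in s.
With the tool pointing down it reaches from about 0.425 to 0.875 m from the base axis. Payload 4.7 kg.
Tool frame: the origin (TCP) lies between the finger pads; the fingertips stand 19 mm ahead of it and the grasp point (between the pads) is the TCP; x points along the fingers, z is the direction in which the jaws open and shut, and the axes are right-handed (so a half turn about x gives the same grasp; the last joint's range is limited). The gripper opens to 87 mm and grips with 3 to 60 N. Pads are 19 mm wide; open, the fingers measure 117 mm over their backs; the gripper's body (75 mm by 190 mm) begins 51 mm behind the grasp point.
Start: joints at [73.516, 18.392, -4.016, 83.108, 1.295, 78.541, -3.26], TCP at [0.193, -0.621, 0.242] pointing down, gripper open.
Joint ranges: [-163.93, 163.93], [-17.29, 119.83], [-79.2, 71.16], [3.27, 140.29], [-89.18, 269.18], [5.43, 117.66], [-154.24, 154.24]. Speed limits (degrees/s): [147.25, 147.25, 180, 180, 180, 180, 180].

## Interface

Orientations are given as [roll, pitch, yaw] about the fixed x, y, z axes, in that order (R = Rz(yaw) Ry(pitch) Rx(roll)).
In Python, from cell import monitor, read_camera, camera_model, env, regions_of gives the robot as it stands. The module is installed in compiled form; this text tells all that it offers.
- The arm moves only by the tool step_arm, never from a script. Its argument "deltas" is a list of rows, each a list of 5 numbers: the gripper's target within -1 to 1 (fully open at 1, half-way at 0, shut at -1), then the shift along the tool's x, y, z in m, then the turn about the tool's x in degrees. A call has 1 to 12 rows; each row is the pose to reach, as a shift and turn from the pose commanded when the call began, along the tool's axes at that moment; what a row does not reach only later rows make up. A row lasts 1/8 s, in which the tool goes at most 62.5 mm and 10.7 degrees, less where a joint would pass 70% of its speed; a pose out of reach is approached as far as the arm can. A call with a gripper value outside its range is refused whole. The fingers move at their own pace and stop on an object; "newtons" is the grip in N (left out, the last holds). Time passes only in rows, so rows that repeat a pose let the fingers close. It gives the time, the measured TCP pose, the force and the opening at its end, in the units of the state.
- monitor.get_obs(): the state, without advancing time (a new reading comes with each control period).
- read_camera(name): name is "scene" or "top" or "wrist"; returns (picture, depth): 400x640x3 uint8, red, green, blue; 400x640 float32, m along the optical axis (not along the pixel's ray), 0 where there is no reading.
- camera_model(name): a dict with "fx", "fy", "cx", "cy" (pixels), "k1" (the pictures are not rectified: a ray, as slopes to the right and down, at radius r is drawn at 1 + k1 r^2 times it, then the intrinsics apply), "xyz" and "attitude" of the camera in the world. Camera axes: x right, y down, z forward; pixel columns grow to the right and rows downward; lengths in m; the calibration is good to about 2 mm. A picture is of the moment at which its call begins: read the wrist's pose just before it. camera_model takes no time and is no camera call; for the wrist camera it gives the pose at the moment of the call.
- env.sign_off(): hands the job in, once; it reports no verdict.
Trained networks look in the newest picture that a camera, given by its name, has taken for a name from the list of things; names that differ only in an ending like _2 or _b are one class to them, and where a whole thing is asked for, a point or a joint stands for the part that bears it (a point fixed in the world has none). Each returns a list of dicts, best first, with "p" (0 to 1); they miss things now and then, are a little off and sometimes report something else, mostly with a low value. They report only what shows in the picture. A call takes as long as a camera call. They do not tell look-alikes from the thing itself.
- regions_of(camera, thing): "pixels" (400x640 bool, what is visible of it) and "pixel" ([column, row] in pixels, amid what is visible of it).
The state is a dict: "time_s": time; "qpos": joint angles; "joint_velocities": joint speeds; "effort": joint torques, N m; "tool_pos": TCP position; "tool_rot": TCP orientation; "force": force on the tool from outside, world axes, zero at the start; "wrist_torque": the same for the moment, N m; "grip_width": finger opening in m.
Only numpy, scipy, OpenCV 4.12 (cv2) and the standard library are available. Lean on these libraries where they do the work, as an engineer would, in place of code of your own. Each camera call takes 0.05 s, during which the arm holds its last target. There are 200 camera calls.

## Task

Fit the tube block to the shaker: take it off its sloping rest, angle its tongue under the overhanging lip of the shaker's front rail, then lower it gently until it lies flat on the platform with the tongue fully home. Then take the loose clamp bar and set it, tab up, fully down in the channel left between the block's back edge and the shaker's fence, so that it lies along that edge and the block cannot work its way out. Do not let the block fall, and leave the bottles, the timer and the tape roll around the work where they stand.

Things in the scene. Friction and masses are not known exactly. Their poses are not given: they have to be found in the camera images.
- tube_block: Bare aluminium tube block, 0.2-0.45 kg. Plate 92 (x) x 124 (y) x 12 mm; origin at the centre of its underside, z up, +x from the tongued front edge to the plain back edge. Two banks of wells, x -40..40, |y| 34..60 mm, top at z 32 mm. Between them an upright lifting fin, the place to grip. Starts on block_rest at its 42 degree slope, tongue at the low end.
- tongue_tip (a point): Middle of the end of the block's tongue (block frame -66, 0, 3 mm), axes of the block. The tongue runs along the plate's front edge (x = -46), flush with the underside: 20 mm long, 6 mm thick, 120 mm wide, nose rounded to 3 mm radius.
- fin (a point): Point in the block's lifting fin (block frame -11, 0, 50 mm), axes of the block. The fin is 14 mm thick (y), x from -32 to +10 mm, top at z = 62 mm, 12 mm above this point.
- block_rest: Fixed grey bent-sheet easel, 118 mm square foot, 90 mm high; origin at the centre underneath. Its slope climbs along its +x at 42 degrees; a 13 mm ledge at the low end stops the tongue. The block lies on it with the same x direction and lifts off square to the slope. It stands to the left or right of the shaker, the clamp bar on the other side.
- shaker: Fixed bench shaker, white housing, aluminium platform 155 (x) x 165 mm (y); origin at the centre underneath, +x from the control panel (facing the robot) to the back. Platform top (seat) at z 55 mm. Side cheeks 7 mm high, 131 mm apart. Fence 10 mm high across the back, inner face at x 61 mm. The block does not go in flat: tilt it, back edge up, and swing it down in front of the fence.
- seat (a point): Where the block's origin lies on the seat when home (shaker frame -2, 0, 55 mm), axes of the shaker, block x along shaker x. The front edge of the block's plate is then against the lip edge.
- lip_edge (a point): Middle of the edge of the front rail's lip, at the height of its underside (shaker frame -48, 0, 65 mm), axes of the shaker. Rail x -77.5..-48, 147 mm wide, top 16 mm over the seat; under the lip a groove 10 mm high, 21 mm deep, open to +x; lip edge rounded, 3 mm radius. Tilted 22 degrees, the tongue goes 6 mm under the lip and slides in the rest as it is lowered.
- channel (a point): Centre of the floor of the 17 mm wide channel between the block (when home) and the fence (shaker frame 52.5, 0, 55 mm), axes of the shaker: the clamp bar's origin belongs here, its y along the shaker's y (either way round).
- clamp_bar: Loose steel bar, about 0.12 kg, 14 (x) x 120 (y) x 16 mm (z), foot edges chamfered 2 mm; origin at the centre of its underside, z up. A grip tab 14 (x) x 26 (y) mm rises from its middle to z = 50 mm. Starts standing on the worktop, tab up.
- bottle: Bystander: white capped reagent bottle, 45 mm wide, 90 mm high, origin at the centre underneath.
- timer: Bystander: white bench timer 60 x 66 x 21 mm, origin at the centre underneath.
- wash_bottle: Bystander: tall wash bottle with a bent spout, 83 x 73 x 272 mm, origin at the centre underneath.
- tape_roll: Bystander: yellow roll of tape lying flat, 64 mm across, 19 mm high, origin at the centre underneath.
Mind the look-alikes: they are no part of the job. Leave any yellow look-alike of the clamp_bar alone.

How it is judged:
By the outcome, as a careful person would: the job done as asked, in the order asked, and still so for the second after the job is handed in, with the robot touching nothing.
It also fails if it takes over 62 s, if anything falls off the work surface, if the arm or the gripper's body presses on something with over 40 N, if the wrist force passes 120 N, or if a joint passes its speed limit or range.

## Working session

There is one attempt and no reset: what is moved stays moved. The work goes in short steps, Python scripts to look and compute and a tool call to move; the robot and the scene stay as the last step left them, time stands still between calls to the robot, and variables do not carry over. Pictures are saved under pics/ and viewed, about 8 in all and at most 12, crops included, and the job is handed in when it is done.

Besides the shell and the picture viewer there is one more tool, called after "Request:" by a JSON object that holds its "api" and its "payload", one argument or row to a line. step_arm: Moves the arm, as the interface text tells. Its arguments: {"type":"object","properties":{"deltas":{"type":"array"},"newtons":{"type":"number"}},"required":["deltas"]}

```bash
ls; mkdir -p pics
cat > h.py <<'E'
import numpy as np, cv2
from scipy.spatial.transform import Rotation as R
from cell import monitor, read_camera, camera_model, env, regions_of
def rot(a): return R.from_euler('xyz',a,degrees=True).as_matrix()
def cam(name):
    m=camera_model(name); a=m['attitude']; a=np.array(a)
    M=a if a.shape==(3,3) else rot(a)
    return m,M,np.array(m['xyz'])
def cloud(name,depth,mm=None):
    m,M,t=mm or cam(name)
    K=np.array([[m['fx'],0,m['cx']],[0,m['fy'],m['cy']],[0,0,1.]])
    v,u=np.mgrid[0:400,0:640]
    p=cv2.undistortPoints(np.stack([u,v],-1).reshape(-1,1,2).astype(float),K,np.array([m['k1'],0,0,0,0.])).reshape(400,640,2)
    P=np.concatenate([p*depth[...,None],depth[...,None]],-1)
    W=P@M.T+t; W[depth<=0]=np.nan
    return W
def save(n,img): cv2.imwrite('pics/'+n,cv2.cvtColor(img,cv2.COLOR_RGB2BGR))
E
python3 - <<'E'
from h import *
o=monitor.get_obs();print(o)
for n in('scene','top','wrist'):
    print(n,camera_model(n))
out=[]
for n in('scene','top'):
    im,d=read_camera(n); out.append(im); W=cloud(n,d); np.save(n+'.npy',W)
    for t in('tube_block','block_rest','shaker','clamp_bar','bottle','timer','wash_bottle','tape_roll'):
        for r in regions_of(n,t)[:3]:
            q=W[r['pixels']]; print(n,t,round(r['p'],2),np.array(r['pixel']).round(),r['pixels'].sum(),np.nanmedian(q,0).round(3))
save('a_scene.png',out[0]);save('a_top.png',out[1])
E
```

```text
pics
{'time_s': 0.0, 'qpos': array([73.51750579, 18.43747199, -4.01733752, 83.17660877,  1.29554691,
       78.54049416, -3.26020148]), 'joint_velocities': array([-0.08650512,  0.08492897, -0.01654981,  0.05685788,  0.01704705,
        0.04685844, -0.04822081]), 'effort': array([ 3.74149386e-04, -4.91297150e+01, -4.03531976e-01, -3.12536681e+01,
       -6.37151767e-02,  4.38858045e-02,  1.98449525e-04]), 'tool_pos': array([ 0.19300001, -0.62013085,  0.24046477]), 'tool_rot': array([-176.95039611,   89.89055435,  110.343507  ]), 'force': array([-0.18354293,  0.00700457,  0.14178908]), 'wrist_torque': array([-0.05182951, -0.03890393,  0.06787181]), 'grip_width': 0.08700261290570196}
scene {'fx': 368.2868585450111, 'fy': 368.2868585450111, 'cx': 313.7335294355394, 'cy': 203.8058436577764, 'k1': -0.0048479127649309756, 'xyz': array([-0.17146962,  0.63075871,  0.60176684]), 'attitude': array([-118.66492568,   -0.42012145, -132.63582478])}
top {'fx': 519.8300539132006, 'fy': 519.8300539132006, 'cx': 319.1054944289177, 'cy': 204.0156821358925, 'k1': -0.08271685211171415, 'xyz': array([ 0.20
[... 757 characters left out ...]
 [ 0.366 -0.129  0.053]
scene timer 0.9 [308. 270.] 508 [0.363 0.148 0.018]
scene wash_bottle 0.69 [224. 206.] 1428 [0.644 0.213 0.103]
scene tape_roll 0.73 [326. 188.] 164 [ 0.669 -0.209  0.019]
top tube_block 0.7 [419. 237.] 1310 [ 0.393 -0.292  0.087]
top block_rest 0.84 [398. 236.] 437 [ 0.4   -0.236  0.008]
top shaker 0.72 [325. 187.] 2614 [ 0.579 -0.038  0.057]
top clamp_bar 0.79 [261. 199.] 216 [0.534 0.176 0.016]
top clamp_bar 0.56 [225. 232.] 243 [0.439 0.294 0.016]
top bottle 0.56 [367. 247.] 200 [ 0.372 -0.143  0.085]
top timer 0.65 [273. 251.] 385 [0.371 0.139 0.018]
top wash_bottle 0.62 [252. 157.] 685 [0.648 0.189 0.14 ]
top tape_roll 0.65 [393. 155.] 281 [ 0.669 -0.219  0.018]
```

View pictures.

Run:
```python
import cv2,numpy as np
a=cv2.imread('pics/a_scene.png')[140:330,190:480];b=cv2.imread('pics/a_top.png')[110:300,180:470]
cv2.imwrite('pics/b.png',np.vstack([cv2.resize(x,(793,300),interpolation=cv2.INTER_CUBIC) if 0 else cv2.resize(x,None,fx=1.57*1,fy=1.57,interpolation=cv2.INTER_CUBIC) for x in(a,b)]))
cv2.imwrite('pics/bt.png',cv2.resize(b,None,fx=2.75,fy=2.75,interpolation=cv2.INTER_CUBIC))
cv2.imwrite('pics/bs.png',cv2.resize(a,None,fx=2.75,fy=2.75,interpolation=cv2.INTER_CUBIC))
```

```text
(no output)
```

View pics/bt.png

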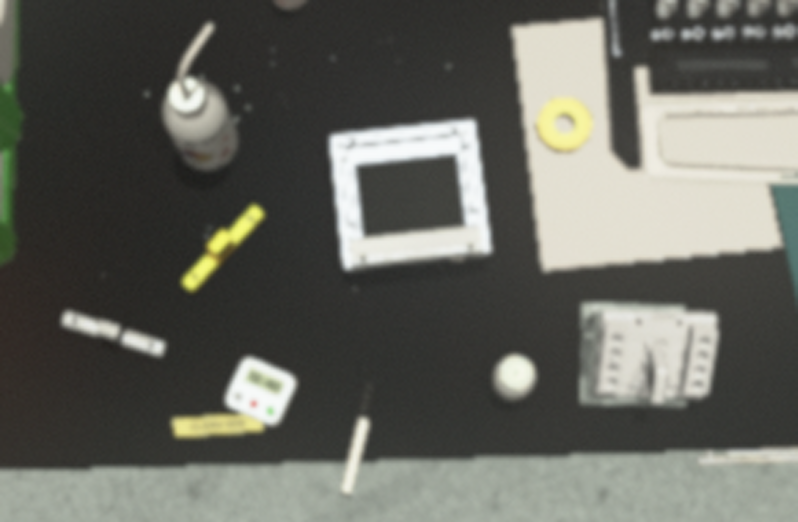

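View pics/bs.png

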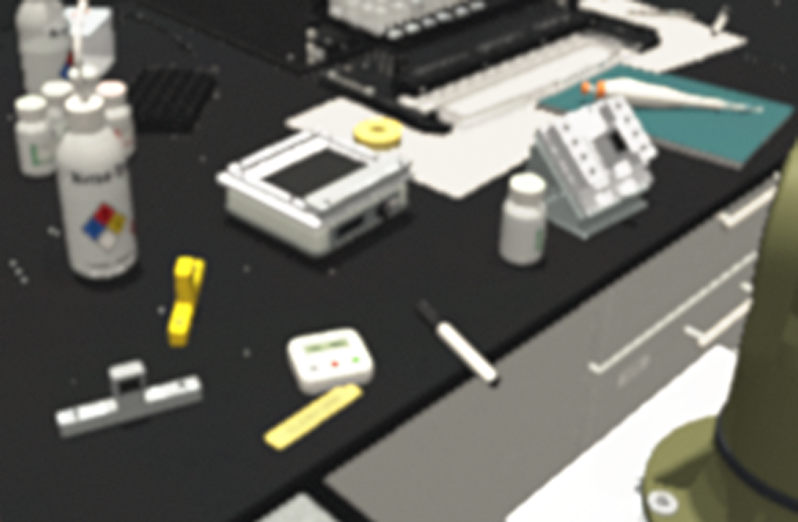

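Run:
```python
from h import *
im,d=read_camera('wrist'); save('w0.png',im); W=cloud('wrist',d)
for t in('tube_block','fin','block_rest','shaker'):
    for r in regions_of('wrist',t)[:2]: print(t,round(r['p'],2),r['pixel'],np.nanmedian(W[r['pixels']],0).round(3))
T=np.load('top.npy');S=np.load('scene.npy')
for n,W in(('top',T),('scene',S),('wr',W)):
    q=W[(abs(W[...,0]-.4)<.12)&(abs(W[...,1]+.29)<.1)]
    print(n,'table z',np.nanmedian(W[(abs(W[...,0]-.5)<.05)&(abs(W[...,1]-.1)<.05)][:,2]) if n!='wr' else '')
    # height map 1cm
    xs=np.arange(.28,.52,.02);ys=np.arange(-.18,-.4,-.02)
    for x in xs[::-1]:
        print(round(x,2),[ (lambda s:int(1000*np.median(s)) if len(s) else None)(q[(abs(q[:,0]-x)<.01)&(abs(q[:,1]-y)<.01)][:,2]) for y in ys])
```

```text
top table z -0.0005449849372298754
0.5 [None, 0, 0, 0, 0, 0, 0, 0, 0, 0, 0, None]
0.48 [None, 0, 0, 0, 0, 0, 0, 1, 0, 0, 0, None]
0.46 [None, 0, 1, 2, 2, 2, 0, 0, 1, 0, 0, None]
0.44 [None, 0, 0, 86, 99, 100, 101, 100, 99, 97, 1, None]
0.42 [None, 0, 2, 89, 102, 93, 93, 95, 105, 103, 0, None]
0.4 [None, 0, 0, 87, 98, 76, 81, 79, 101, 106, 0, None]
0.38 [None, 0, 1, 75, 77, 63, 106, 61, 85, 89, 1, None]
0.36 [None, 0, 2, 36, 44, 45, 103, 43, 63, 65, 0, None]
0.34 [None, 0, 0, 1, 1, 1, 2, 1, 0, 0, -1, None]
0.32 [None, -1, -2, -1, -1, -3, 0, -1, -1, -1, -2, None]
0.3 [None, -3, -2, -1, -2, -1, -3, -2, -2, -1, 0, None]
0.28 [None, -898, -906, -897, -903, -896, -897, -898, -899, -900, -899, None]
scene table z 0.0009122431083514182
0.5 [None, -1, -447, -894, 0, -541, -602, 1, None, None, None, None]
0.48 [None, -1, -891, -446, -897, -523, -592, None, None, None, None, None]
0.46 [None, 0, -895, -898, -899, -499, -571, None, None, None, None, None]
0.44 [None, -899, -898, 60, 22, -412, -491, None, None, None, None, None]
0.42 [None, -899, -898, 85, 4, -396, -425, 91, 96, 103, None, None]

[... 655 characters left out ...]
None, None]
0.44 [None, None, None, None, None, None, None, None, None, None, None, None]
0.42 [None, None, None, None, None, None, None, None, None, None, None, None]
0.4 [None, None, None, None, None, None, None, None, None, None, None, None]
0.38 [None, None, None, None, None, None, None, None, None, None, None, None]
0.36 [None, None, None, None, None, None, None, None, None, None, None, None]
0.34 [None, -900, -899, -900, -900, -900, -899, -900, -899, -899, -899, None]
0.32 [None, -899, -900, -900, -901, -900, -900, -899, -900, -899, -896, None]
0.3 [None, -900, -899, -900, -899, -900, -899, -8, 0, 0, 0, None]
0.28 [None, -900, -900, -900, -900, -899, -900, -899, -900, -900, -900, None]
```

```bash
cat >> h.py <<'E'
def tool(): 
    o=monitor.get_obs(); return o,rot(o['tool_rot']),np.array(o['tool_pos'])
def delta(p,jaw_deg=None):
    "tool-frame shift and turn to bring TCP to world p with jaw axis at jaw_deg (mod 180)"
    o,M,t=tool(); d=M.T@(np.array(p)-t); a=0
    if jaw_deg is not None:
        j=np.degrees(np.arctan2(M[1,2],M[0,2])); a=-(jaw_deg-j)
        a=(a+90)%180-90
    return d.round(4),round(a,2)
E
python3 - <<'E'
from h import *
o,M,t=tool(); print(M.round(3),t)
m,C,c=cam('wrist'); print('cam in tool',(M.T@(c-t)).round(4)); print('cam axes in tool\n',(M.T@C).round(3))
print(delta([.34,-.30,.30],90))
E
```

```text
[[-0.     0.955  0.297]
 [-0.     0.297 -0.955]
 [-1.    -0.     0.   ]] [ 0.19319517 -0.62064559  0.24159691]
cam in tool [-0.1432  0.0808  0.0006]
cam axes in tool
 [[ 0.001 -0.29   0.957]
 [ 0.    -0.957 -0.29 ]
 [ 1.     0.    -0.001]]
(array([-0.0584,  0.2355, -0.2625]), np.float64(17.29))
```

Request:
{"api": "step_arm", "payload": {
  "deltas": [
    [-0.3, -0.058, 0.06, -0.066, 8],
    [-0.3, -0.058, 0.12, -0.13, 17.3],
    [-0.3, -0.058, 0.18, -0.2, 17.3],
    [-0.3, -0.058, 0.25, -0.2625, 17.3],
    [-0.3, -0.058, 0.25, -0.2625, 17.3],
    [-0.3, -0.058, 0.25, -0.2625, 17.3],
    [-0.3, -0.058, 0.25, -0.2625, 17.3]
  ],
  "newtons": 40
}}

```text
time_s: 2.02
tool_pos: [0.3569, -0.291, 0.3006]
tool_rot: [59.5, 89.9, -29.9]
force: [-0.6, -0.6, -0.1]
grip_width: 0.0321
```

```bash
cat >> h.py <<'E'
from scipy.optimize import least_squares
B=lambda *a: (np.array(a[0::2])/1000,np.array(a[1::2])/1000)
BLOCK=[B(-46,46,-62,62,0,12),B(-40,40,34,60,0,32),B(-40,40,-60,-34,0,32),B(-32,10,-7,7,0,62),B(-66,-46,-60,60,0,6)]
BAR=[B(-7,7,-60,60,0,16),B(-7,7,-13,13,0,50)]
SHAK=[B(-77.5,77.5,-82.5,82.5,30,55),B(-77.5,-48,-73.5,73.5,65,71),B(61,77.5,-73.5,73.5,55,65),B(-48,61,65.5,73,55,62),B(-48,61,-73,-65.5,55,62)]
def sdf(P,boxes):
    D=[]
    for lo,hi in boxes:
        q=abs(P-(lo+hi)/2)-(hi-lo)/2
        D.append(np.linalg.norm(np.maximum(q,0),axis=1)+np.minimum(q.max(1),0))
    return np.min(D,0)
def fit(P,boxes,x0,pitch=0,free=4):
    "x0: x,y,z,yaw,(pitch) -> pose; block pitched back edge up = negative Ry"
    def f(x):
        pt=x[4] if free>4 else pitch
        M=rot([0,-pt,x[3]]); return sdf((P-x[:3])@M,boxes)*1000
    x0=np.array(list(x0)+([pitch] if free>4 else []),float)
    s=least_squares(f,x0,x_scale=[.01]*3+[5]+([5] if free>4 else []),loss='soft_l1',f_scale=1.5)
    return s.x,np.median(abs(f(s.x))),f(s.x)
E
python3 - <<'E'
from h import *
o,M,t=tool();mm=cam('wrist')
im,d=read_camera('wrist'); save('w1.png',im); W=cloud('wrist',d,mm)
r=regions_of('wrist','tube_block'); print([(x['p'],x['pixel'],x['pixels'].sum()) for x in r])
for x in regions_of('wrist','fin')[:1]: print('fin',x['p'],np.nanmedian(W[x['pixels']],0))
P=W[r[0]['pixels']];P=P[np.isfinite(P).all(1)]; P=P[(P[:,2]>.015)&(P[:,2]<.16)]
print(len(P),P.min(0),P.max(0))
for fr in(4,5):
    x,e,res=fit(P,BLOCK,[.40,-.30,.05,0],42,fr); print(fr,x.round(4),e,np.mean(abs(res)>4))
Mb=rot([0,-42,x[3]]);print('fin world',x[:3]+Mb@[-.011,0,.05],'tip',x[:3]+Mb@[-.066,0,.003],t)
E
```

```text
[(0.75, [329.7, 135.0], np.int64(8092))]
fin 0.78 [ 0.40141015 -0.29571973  0.09399386]
8053 [ 0.34190724 -0.35885729  0.02310839] [ 0.43988452 -0.22727565  0.11692302]
4 [ 0.396  -0.2961  0.0727 -3.4928] 1.2846189919957898 0.297901403203775
5 [ 0.3958 -0.2961  0.0727 -3.4762 41.5534] 1.3144680861143847 0.294921147398485
fin world [ 0.35423738 -0.29361176  0.10249397] tip [ 0.34483089 -0.29304035  0.03076398] [ 0.35689291 -0.29100299  0.30056526]
```

View pics/w1.png

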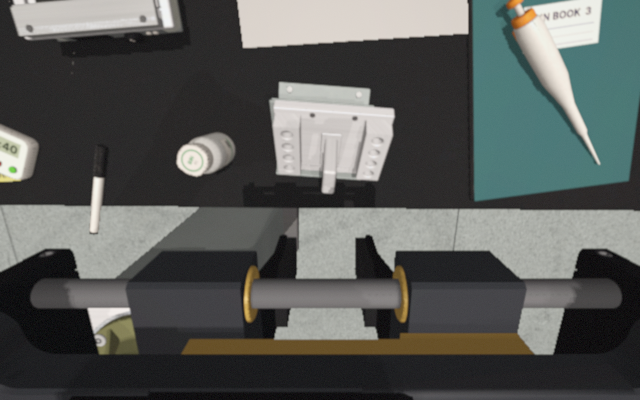

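Run:
```python
from h import *
print(delta([.50,-.03,.30],90))
T=np.load('top.npy').reshape(-1,3);T=T[np.isfinite(T).all(1)]
P=T[(abs(T[:,0]-.575)<.11)&(abs(T[:,1]+.03)<.11)&(T[:,2]>.04)&(T[:,2]<.1)]
x,e,res=fit(P,SHAK,[.575,-.035,0,5]);print(x,e,np.mean(abs(res)>4),len(P))
```

```text
(array([-0.0006,  0.1464, -0.2668]), np.float64(-0.07))
[ 5.83008527e-01 -3.68018274e-02  1.27582954e-04  4.78982232e+00] 1.9144522841279648 0.19098960338852522 2597
```

Request:
{"api": "step_arm", "payload": {
  "deltas": [
    [-0.3, 0, 0.03, -0.06, 0],
    [-0.3, 0, 0.06, -0.12, 0],
    [-0.3, 0, 0.1, -0.18, 0],
    [-0.3, 0, 0.13, -0.23, 0],
    [-0.3, 0, 0.146, -0.267, 0],
    [-0.3, 0, 0.146, -0.267, 0],
    [-0.3, 0, 0.146, -0.267, 0]
  ]
}}

```text
time_s: 3.05
tool_pos: [0.4998, -0.0309, 0.2991]
tool_rot: [-73.5, 89.9, -163.7]
force: [-0.9, -0.5, -0.3]
grip_width: 0.0304
```

Run:
```python
from h import *
mm=cam('wrist')
im,d=read_camera('wrist'); save('w2.png',im); W=cloud('wrist',d,mm); np.save('w2.npy',W)
T=W.reshape(-1,3);T=T[np.isfinite(T).all(1)]
P=T[(abs(T[:,0]-.583)<.11)&(abs(T[:,1]+.037)<.11)&(T[:,2]>.045)&(T[:,2]<.09)][::4]
x,e,res=fit(P,SHAK,[.583,-.037,0,4.8]);print(x,e,np.mean(abs(res)>4),len(P))
# section along shaker x and y
Q=(P-x[:3])@rot([0,0,x[3]])
for lo in range(-84,84,4):
    s=Q[(Q[:,0]*1000>=lo)&(Q[:,0]*1000<lo+4)&(abs(Q[:,1])<.04)]; print(lo,len(s) and np.percentile(s[:,2]*1000,[10,50,90]).round(1),end=';')
print()
for lo in range(-90,90,4):
    s=Q[(Q[:,1]*1000>=lo)&(Q[:,1]*1000<lo+4)&(abs(Q[:,0])<.03)]; print(lo,len(s) and np.percentile(s[:,2]*1000,[10,50,90]).round(1),end=';')
print(tool()[2],delta([.354,-.2936,.20],86.5))
```

```text
[ 5.85898510e-01 -3.43797447e-02  8.40442335e-05  4.74381586e+00] 0.5226358859349057 0.0 5155
-84 0;-80 [70.4 71.  71.7];-76 [69.6 71.  71.7];-72 [69.9 71.  72. ];-68 [70.1 71.  72.1];-64 [70.  70.9 71.9];-60 [69.7 70.9 71.9];-56 [69.8 70.8 71.8];-52 [54.4 70.2 71.4];-48 [53.9 55.1 56.8];-44 [54.  55.1 56.1];-40 [54.4 55.4 56.3];-36 [54.1 55.1 56.2];-32 [54.1 55.1 56.4];-28 [54.4 55.2 56.4];-24 [54.3 55.3 56. ];-20 [54.3 55.1 56.5];-16 [54.4 55.2 56. ];-12 [54.3 55.  56. ];-8 [54.3 55.  55.9];-4 [54.4 55.5 56.3];0 [54.1 55.2 56. ];4 [54.1 55.2 56.2];8 [54. 55. 56.];12 [54.2 55.1 56. ];16 [54.1 55.2 56.3];20 [54.4 55.3 56.3];24 [54.1 55.1 55.9];28 [54.3 55.5 56. ];32 [54.2 55.1 56.2];36 [54.2 55.1 56.2];40 [54.1 55.1 56. ];44 [54.  54.9 55.9];48 [53.7 54.9 55.9];52 [53.9 54.9 55.8];56 [53.7 54.7 55.7];60 [54.8 63.5 65.5];64 [63.9 64.7 65.8];68 [54.4 63.5 65.2];72 [53.9 54.8 55.7];76 [52.9 54.3 55.1];80 0;
-90 0;-86 [52.1 53.1 53.6];-82 [53.7 54.4 55.5];-78 [53.7 54.8 55.7];-74 [60.5 61.8 62.8];-70 [60.7 61.7 62.9];-66 [54.1 55.1 59.9];-62 [54.2 55.  56. ];-58 [54.3 55.2 56.3];-54 [54.2 55.2 56.1];-50 [54.1 55.1 56.2];-46 [53.9 55.  56. ];-42 [54.1 55.2 56.2];-38 [54.1 54.9 55.9];-34 [54.1 54.9 56. ];-30 [54.3 55.3 56. ];-26 [54.  55.1 56.1];-22 [54.2 55.2 56.1];-18 [54.2 55.1 56.1];-14 [54.3 55.  56.2];-10 [54.5 55.4 56. ];-6 [54.1 55.1 56.1];-2 [54.2 55.2 55.8];2 [54.3 55.2 56. ];6 [54.1 55.3 56. ];10 [54.3 55.1 56. ];14 [54.4 55.3 56. ];18 [54.7 55.3 56.5];22 [54.2 55.3 56.4];26 [54.4 55.4 56.3];30 [54.4 55.6 56.1];34 [54.3 55.2 56.4];38 [54.2 54.9 55.9];42 [54.4 55.3 56.4];46 [54.3 55.2 56.2];50 [54.3 55.1 56. ];54 [54.4 55.2 56.2];58 [54.  55.1 55.6];62 [54.1 55.3 60.9];66 [60.8 61.8 63. ];70 [60.8 61.9 62.8];74 [53.8 54.7 55.7];78 [53.9 54.9 56. ];82 [52.4 53.  53.2];86 0;[ 0.49962833 -0.03134403  0.29913719] (array([ 0.0994, -0.1445,  0.2628]), np.float64(3.27))
```

View pics/w2.png

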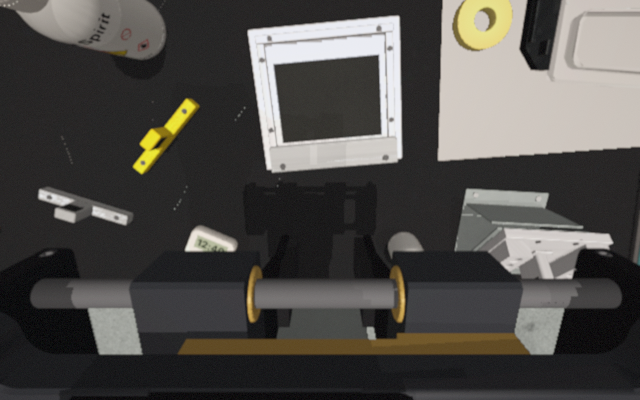

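Request:
{"api": "step_arm", "payload": {
  "deltas": [
    [-0.3, 0.02, -0.035, 0.06, 0],
    [-0.3, 0.03, -0.07, 0.12, 3.3],
    [-0.3, 0.05, -0.1, 0.18, 3.3],
    [-0.3, 0.07, -0.13, 0.23, 3.3],
    [-0.3, 0.0994, -0.1445, 0.2628, 3.3],
    [-0.3, 0.0994, -0.1445, 0.2628, 3.3],
    [-0.3, 0.0994, -0.1445, 0.2628, 3.3]
  ]
}}

```text
time_s: 3.98
tool_pos: [0.3543, -0.2924, 0.2]
tool_rot: [-169.4, 90.0, 97.1]
force: [0.3, -0.1, 0.7]
grip_width: 0.0305
```

Run:
```python
from h import *
W=np.load('w2.npy');T=W.reshape(-1,3);T=T[np.isfinite(T).all(1)]
P=T[(abs(T[:,0]-.44)<.08)&(abs(T[:,1]-.30)<.09)&(T[:,2]>.008)&(T[:,2]<.09)]
for y0 in(0,-30,-15): print('bar',*fit(P,BAR,[.44,.30,0,y0])[:2],len(P))
o,M,t=tool();mm=cam('wrist')
im,d=read_camera('wrist'); W=cloud('wrist',d,mm);save('w3.png',im)
T=W.reshape(-1,3);T=T[np.isfinite(T).all(1)]
x0=[.396,-.296,.0727,-3.5]
Q=(T-x0[:3])@rot([0,-42,-3.5]); P=T[sdf(Q,BLOCK)<.006]
P=P[(P[:,2]>.02)][::3]
x,e,res=fit(P,BLOCK,x0,42); print(x,e,np.mean(abs(res)>4),len(P))
print(fit(P,BLOCK,x0,42,5)[:2])
Mb=rot([0,-42,x[3]]);f=x[:3]+Mb@[-.011,0,.05];print('fin',f,t,delta(f,90+x[3]))
```

```text
bar [ 4.43261223e-01  3.07037293e-01  2.08110916e-04 -1.37931980e+01] 0.9151222360585641 1619
bar [ 4.43261225e-01  3.07037298e-01  2.08118258e-04 -1.37931572e+01] 0.915129577785537 1619
bar [ 4.43261274e-01  3.07037371e-01  2.08174819e-04 -1.37926942e+01] 0.9151861395413491 1619
[ 0.39569595 -0.29629196  0.07271509 -3.45948152] 1.0435142902893053 0.2554729865434826 4979
(array([ 0.39576452, -0.29628581,  0.07271129, -3.41570829, 42.21712019]), np.float64(1.0404934462926765))
fin [ 0.35414069 -0.29377982  0.1025119 ] [ 0.35434136 -0.29239541  0.20002506] (array([ 0.0981, -0.0012,  0.0022]), np.float64(0.09))
```

Request:
{"api": "step_arm", "payload": {
  "deltas": [
    [-0.3, 0.04, 0, 0.001, 0],
    [-0.3, 0.075, 0, 0.0015, 0],
    [-0.3, 0.097, 0, 0.0015, 0],
    [-0.3, 0.097, 0, 0.0015, 0],
    [-1, 0.097, 0, 0.0015, 0],
    [-1, 0.097, 0, 0.0015, 0],
    [-1, 0.097, 0, 0.0015, 0],
    [-1, 0.097, 0, 0.0015, 0]
  ],
  "newtons": 60
}}

```text
time_s: 5.03
tool_pos: [0.3561, -0.2937, 0.1045]
tool_rot: [49.9, 89.9, -43.4]
force: [-0.0, -0.5, 5.8]
grip_width: 0.0137
```

Request:
{"api": "step_arm", "payload": {
  "deltas": [
    [-1, -0.003, -0.002, 0, 0],
    [-1, -0.008, -0.006, 0, 0],
    [-1, -0.014, -0.011, 0, 0],
    [-1, -0.02, -0.017, 0, 0],
    [-1, -0.05, -0.017, 0, 0],
    [-1, -0.08, -0.01, 0, 0],
    [-1, -0.1, 0, 0, 0],
    [-1, -0.1, 0, 0, 0]
  ]
}}

```text
time_s: 6.02
tool_pos: [0.3557, -0.2934, 0.2045]
tool_rot: [41.6, 89.9, -51.7]
force: [-0.8, 0.1, -3.6]
grip_width: 0.0134
```

Run:
```python
from h import *
o,M,t=tool();print(t,o['force'],o['wrist_torque'],o['grip_width'])
im,d=read_camera('wrist'); W=cloud('wrist',d);save('w4.png',im)
s,ds=read_camera('scene');save('s4.png',s); S=cloud('scene',ds)
r=regions_of('scene','tube_block');print([(x['p'],x['pixel']) for x in r[:2]])
for n,T in(('w',W.reshape(-1,3)),('s',S[r[0]['pixels']])):
    T=T[np.isfinite(T).all(1)]
    for pt in(42,25,10,0):
        x0=list(t-rot([0,-pt,-3.5])@[-.011,0,.05])+[-3.5]
        Q=(T-x0[:3])@rot([0,-pt,-3.5]);P=T[sdf(Q,BLOCK)<.012][::3]
        x,e,res=fit(P,BLOCK,x0,pt,5);print(n,pt,x.round(4),e,np.mean(abs(res)>4),len(P))
a=im[60:400,120:520];b=cv2.resize(s[100:270,320:520],(400,340))
save('c4.png',np.hstack([a,b]))
```

```text
[ 0.35571749 -0.29343315  0.20448552] [-0.75133203  0.07689274 -3.58486215] [0.01496051 0.09867232 0.02536155] 0.013416351494776052
[(0.92, [410.0, 167.9])]
w 42 [ 0.3936 -0.2953  0.171  -3.4003 40.4679] 1.4051500723325765 0.2833144887740268 12382
w 25 [ 0.4018 -0.2958  0.1625 -3.345  41.8085] 0.3108298524047981 0.04987306526901974 12211
w 10 [ 0.4018 -0.2958  0.1625 -3.2914 41.7284] 0.31629928047493483 0.08792954086052555 6926
w 0 [ 0.4018 -0.2957  0.1625 -3.2642 41.7515] 0.32089474186815237 0.108252334667429 5247
s 42 [ 0.3996 -0.2955  0.1689 -4.558  48.4202] 1.5095856757869515 0.13538461538461538 325
s 25 [ 0.4029 -0.2953  0.1642 -3.4012 41.5923] 0.9089433034845176 0.045627376425855515 263
s 10 [ 0.3964 -0.2951  0.1637 -4.4632 30.0366] 1.537101878306482 0.13100436681222707 229
s 0 [ 0.402  -0.295   0.1631 -3.0608 41.2355] 1.0184961790888503 0.010101010101010102 198
```

View pics/c4.png

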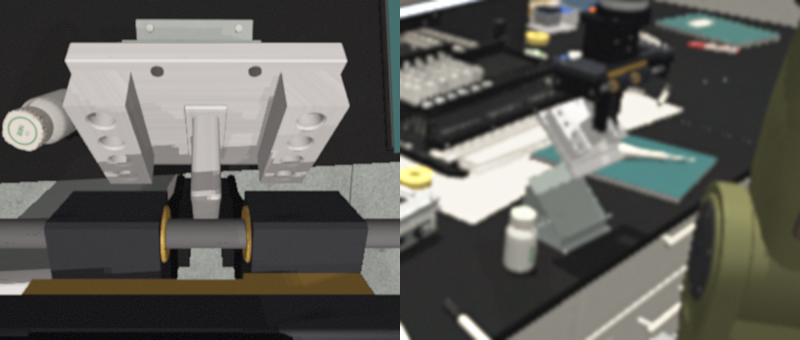

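```bash
cat >> h.py <<'E'
SH=np.array([.5859,-.0344,0]);SY=4.74
PIV=np.array([-.0127,0,.0549]);DZ=.0095
def tcp_for(nose_x,nose_z,th,yoff=0.0):
    "nose centre in shaker frame (m) at tilt th -> world TCP"
    c,s=np.cos(np.radians(th)),np.sin(np.radians(th)); a,b=PIV[0]+.063,PIV[2]-.003
    q=np.array([nose_x+a*c-b*s,yoff,nose_z+a*s+b*c+DZ])
    return SH+rot([0,0,SY])@q
def blockpose(x,t):
    "print nose & origin in shaker frame, tcp in block frame"
    Mb=rot([0,-x[4],x[3]]);Ms=rot([0,0,SY])
    return dict(tcp_b=(Mb.T@(t-x[:3])*1e3).round(1),nose_s=((x[:3]+Mb@[-.063,0,.003]-SH)@Ms*1e3).round(1),org_s=((x[:3]-SH)@Ms*1e3).round(1),pitch=round(x[4],1),dyaw=round(x[3]-SY,2))
def look(pt,guess_b=(-.0063,0,.062)):
    o,M,t=tool();im,d=read_camera('wrist');W=cloud('wrist',d).reshape(-1,3);T=W[np.isfinite(W).all(1)]
    x=None;yaw=90-np.degrees(np.arctan2(M[1,1],M[0,1]));
    yaw=np.degrees(np.arctan2(M[1,1],M[0,1]))
    yaw=(yaw+90)%180-90
    x0=list(t-rot([0,-pt,yaw])@guess_b)+[yaw]
    for tol in(.010,.006):
        Q=(T-x0[:3])@rot([0,-pt,x0[3]]);P=T[sdf(Q,BLOCK)<tol]
        P=P[P[:,2]>.06][::4]
        x,e,res=fit(P,BLOCK,x0[:4],pt,5);x0=list(x[:4]);pt=x[4]
    print('t',t.round(4),'F',o['force'].round(1),'fit',x.round(4),round(e,2),len(P)); print(blockpose(x,t)); return im,x
E
python3 - <<'E'
from h import *
t=tool()[2];print(blockpose(np.array([.4018,-.2958,.1625,-3.34,41.8]),t))
p=tcp_for(-.038,.085,42);print(p,delta(p,90+SY+.1))
E
```

```text
{'tcp_b': array([-9.7,  0.5, 61.4]), 'nose_s': array([-253.5, -238.4,  122.7]), 'org_s': array([-205.1, -245.3,  162.5]), 'pitch': np.float64(41.8), 'dyaw': np.float64(-8.08)}
[ 0.5506732  -0.03732093  0.16672649] (array([ 0.0349,  0.1819, -0.2662]), np.float64(-8.17))
```

Request:
{"api": "step_arm", "payload": {
  "deltas": [
    [-1, -0.005, 0.01, -0.015, 0],
    [-1, -0.01, 0.03, -0.045, -2],
    [-1, -0.01, 0.055, -0.08, -4],
    [-1, -0.01, 0.08, -0.12, -6],
    [-1, -0.01, 0.105, -0.16, -8.2],
    [-1, -0.01, 0.13, -0.2, -8.2],
    [-1, -0.01, 0.155, -0.235, -8.2],
    [-1, 0.0, 0.173, -0.257, -8.2],
    [-1, 0.015, 0.182, -0.266, -8.2],
    [-1, 0.025, 0.182, -0.266, -8.2],
    [-1, 0.025, 0.182, -0.266, -8.2]
  ]
}}

```text
time_s: 7.55
tool_pos: [0.5506, -0.0393, 0.1765]
tool_rot: [-88.1, 89.8, -173.3]
force: [-0.1, -0.3, -3.3]
grip_width: 0.0133
```

```bash
sed -i 's/^PIV=.*/PIV=np.array([-.016,0,.0543]);DZ=.0095/' h.py
python3 - <<'E'
from h import *
im,x=look(42,(-.0097,0,.0614));save('w5.png',im)
p=tcp_for(-.042,.059,42);print(p,delta(p,90+SY))
E
```

```text
t [ 0.5506 -0.0393  0.1765] F [-0.1 -0.3 -3.3] fit [ 5.98400e-01 -3.58000e-02  1.36700e-01  4.71570e+00  4.18039e+01] 0.29 9029
{'tcp_b': array([-9.1,  0.4, 61.6]), 'nose_s': array([-36.7,  -2.4,  97. ]), 'org_s': array([ 12.3,  -2.4, 136.7]), 'pitch': np.float64(41.8), 'dyaw': np.float64(-0.02)}
[ 0.54464299 -0.03782094  0.13807247] (array([ 0.0394, -0.0064, -0.0022]), np.float64(0.03))
```

Request:
{"api": "step_arm", "payload": {
  "deltas": [
    [-1, 0.01, 0.008, -0.001, 0],
    [-1, 0.02, 0.018, -0.0022, 0],
    [-1, 0.03, 0.018, -0.0022, 0],
    [-1, 0.03, 0.018, -0.0022, 0]
  ]
}}

```text
time_s: 8.1
tool_pos: [0.5691, -0.0341, 0.1466]
tool_rot: [-105.4, 89.8, 169.5]
force: [-0.1, -0.1, -2.7]
grip_width: 0.0134
```

Request:
{"api": "step_arm", "payload": {
  "deltas": [
    [-1, 0, 0, 0, 0],
    [-1, 0, 0, 0, 0]
  ],
  "newtons": 25
}}

```text
time_s: 8.35
tool_pos: [0.5703, -0.0343, 0.1486]
tool_rot: [58.1, 90.0, -27.0]
force: [-0.0, -0.3, -2.5]
grip_width: 0.0136
```

Run:
```python
from h import *
im,x=look(42,(-.0097,0,.0614))
```

```text
t [ 0.5703 -0.0343  0.1486] F [-0.  -0.3 -2.5] fit [ 6.17400e-01 -3.05000e-02  1.08000e-01  4.83470e+00  4.19451e+01] 0.3 9029
{'tcp_b': array([-8. ,  0.2, 61.8]), 'nose_s': array([-17.1,   1.2,  68.1]), 'org_s': array([ 31.7,   1.3, 108. ]), 'pitch': np.float64(41.9), 'dyaw': np.float64(0.09)}
```

Request:
{"api": "step_arm", "payload": {
  "deltas": [
    [-1, 0, 0, 0, 0],
    [-1, 0, 0, 0, 0]
  ],
  "newtons": 14
}}

```text
time_s: 8.65
tool_pos: [0.5701, -0.0343, 0.1483]
tool_rot: [48.5, 90.0, -36.6]
force: [0.6, 0.2, -2.8]
grip_width: 0.0138
```

Run:
```python
from h import *
im,x=look(42,(-.0097,0,.0614))
```

```text
t [ 0.5701 -0.0343  0.1483] F [ 0.6  0.2 -2.8] fit [ 6.1720e-01 -3.0500e-02  1.0760e-01  4.8378e+00  4.1902e+01] 0.3 9030
{'tcp_b': array([-8. ,  0.2, 61.8]), 'nose_s': array([-17.4,   1.2,  67.8]), 'org_s': array([ 31.5,   1.3, 107.6]), 'pitch': np.float64(41.9), 'dyaw': np.float64(0.1)}
```

Request:
{"api": "step_arm", "payload": {
  "deltas": [
    [-1, 0, 0, 0, 0],
    [-1, 0, 0, 0, 0]
  ],
  "newtons": 9
}}

```text
time_s: 8.95
tool_pos: [0.57, -0.0342, 0.1481]
tool_rot: [-27.1, 90.0, -112.2]
force: [0.0, -0.1, -2.9]
grip_width: 0.0137
```

Run:
```python
from h import *
im,x=look(41,(-.0097,0,.0614))
```

```text
t [ 0.57   -0.0342  0.1481] F [ 0.  -0.1 -2.9] fit [ 6.17100e-01 -3.04000e-02  1.07300e-01  4.89570e+00  4.16953e+01] 0.3 8996
{'tcp_b': array([-8.1,  0.2, 61.9]), 'nose_s': array([-17.7,   1.3,  67.6]), 'org_s': array([ 31.4,   1.4, 107.3]), 'pitch': np.float64(41.7), 'dyaw': np.float64(0.16)}
```

Request:
{"api": "step_arm", "payload": {
  "deltas": [
    [-1, 0, 0, 0, 0],
    [-1, 0, 0, 0, 0]
  ],
  "newtons": 7.5
}}

```text
time_s: 9.25
tool_pos: [0.57, -0.0342, 0.1481]
tool_rot: [-51.3, 90.0, -136.4]
force: [-0.3, -0.5, -2.1]
grip_width: 0.0138
```

Run:
```python
from h import *
im,x=look(39,(-.0097,0,.0614))
```

```text
t [ 0.57   -0.0342  0.1481] F [-0.3 -0.5 -2.1] fit [ 0.6072 -0.0312  0.0959  4.8965 26.7508] 0.35 8418
{'tcp_b': array([-9.8,  0.2, 63.4]), 'nose_s': array([-36.1,   1.2,  70.3]), 'org_s': array([21.5,  1.4, 95.9]), 'pitch': np.float64(26.8), 'dyaw': np.float64(0.16)}
```

Request:
{"api": "step_arm", "payload": {
  "deltas": [
    [-1, 0, 0, 0, 0],
    [-1, 0.003, -0.002, 0.001, 0],
    [-1, 0.006, -0.004, 0.001, 0],
    [-1, 0.009, -0.005, 0.001, 0],
    [-1, 0.01, -0.005, 0.001, 0],
    [-1, 0.01, -0.005, 0.001, 0]
  ],
  "newtons": 25
}}

```text
time_s: 10.05
tool_pos: [0.5652, -0.0356, 0.1381]
tool_rot: [15.9, 90.0, -69.2]
force: [0.5, 0.5, -3.0]
grip_width: 0.014
```

Run:
```python
from h import *
im,x=look(25,(-.0097,0,.0634))
```

```text
t [ 0.5652 -0.0356  0.1381] F [ 0.5  0.5 -3. ] fit [ 0.6013 -0.0328  0.085   4.9032 25.2072] 0.34 8319
{'tcp_b': array([-10.2,   0.2,  63.4]), 'nose_s': array([-42.8,   0.2,  60.9]), 'org_s': array([15.5,  0.4, 85. ]), 'pitch': np.float64(25.2), 'dyaw': np.float64(0.16)}
```

Request:
{"api": "step_arm", "payload": {
  "deltas": [
    [-1, 0.001, 0, 0, 0],
    [-1, 0.002, -0.001, 0, 0],
    [-1, 0.0025, -0.003, 0, 0],
    [-1, 0.0025, -0.005, 0, 0],
    [-1, 0.0025, -0.007, 0, 0],
    [-1, 0.0025, -0.008, 0, 0],
    [-1, 0.0025, -0.008, 0, 0]
  ]
}}

```text
time_s: 10.98
tool_pos: [0.5572, -0.0364, 0.1357]
tool_rot: [24.4, 90.0, -60.7]
force: [-0.2, -0.5, -3.3]
grip_width: 0.0135
```

Run:
```python
from h import *
im,x=look(25,(-.0097,0,.0634));save('w6.png',im[60:330,120:520])
```

```text
t [ 0.5572 -0.0364  0.1357] F [-0.2 -0.5 -3.3] fit [ 0.5932 -0.0335  0.0826  4.9147 25.1534] 0.34 8314
{'tcp_b': array([-10.2,   0.2,  63.5]), 'nose_s': array([-50.9,   0.1,  58.5]), 'org_s': array([ 7.4,  0.3, 82.6]), 'pitch': np.float64(25.2), 'dyaw': np.float64(0.17)}
```

Run:
```python
import numpy as np
a,b=48.8,51.9
def p(n,z,t):
    t=np.radians(t);return np.array([n+a*np.cos(t)-b*np.sin(t),z+a*np.sin(t)+b*np.cos(t)])
p0=p(-50.9,58.5,25.2)
for th,n in((25,-51),(22,-53),(20,-54.5),(17.5,-56.5),(15,-58.5),(12.5,-60.5),(10,-62.5),(7.5,-64),(5,-64.8),(2.5,-65),(0,-65)):
    d=p(n,57.5,th)-p0; print(th,'tool x',(-d[1]).round(1),'y',d[0].round(1))
```

```text
25 tool x 1.1 y 0.1
22 tool x 2.3 y 1.6
20 tool x 3.3 y 2.4
17.5 tool x 4.6 y 3.3
15 tool x 6.0 y 4.0
12.5 tool x 7.5 y 4.8
10 tool x 9.2 y 5.4
7.5 tool x 10.9 y 6.5
5 tool x 12.8 y 8.1
2.5 tool x 14.8 y 10.3
0 tool x 16.8 y 12.6
```

Grip 10 N, first part of the arc, to about 15°.

Request:
{"api": "step_arm", "payload": {
  "deltas": [
    [-1, 0.001, 0, 0, 0],
    [-1, 0.0017, 0.0008, 0, 0],
    [-1, 0.0023, 0.0016, 0, 0],
    [-1, 0.0033, 0.0024, 0, 0],
    [-1, 0.0046, 0.0033, 0, 0],
    [-1, 0.006, 0.004, 0, 0],
    [-1, 0.006, 0.004, 0, 0]
  ],
  "newtons": 10
}}

```text
time_s: 11.9
tool_pos: [0.5641, -0.0358, 0.1316]
tool_rot: [84.1, 89.6, -1.0]
force: [3.7, 0.3, 5.4]
grip_width: 0.0136
```

Run:
```python
from h import *
im,x=look(18,(-.0107,0,.0644));save('w7.png',im[60:330,120:520])
```

```text
t [ 0.5641 -0.0358  0.1316] F [3.7 0.3 5.4] fit [ 0.5959 -0.0333  0.0756  4.9221 19.114 ] 0.36 7845
{'tcp_b': array([-11.7,   0.3,  63.4]), 'nose_s': array([-50.5,   0. ,  57.8]), 'org_s': array([10. ,  0.2, 75.6]), 'pitch': np.float64(19.1), 'dyaw': np.float64(0.18)}
```

Request:
{"api": "step_arm", "payload": {
  "deltas": [
    [-1, -0.0015, 0, 0, 0],
    [-1, -0.0015, -0.002, 0, 0],
    [-1, -0.0015, -0.003, 0, 0],
    [-1, -0.0015, -0.003, 0, 0]
  ]
}}

```text
time_s: 12.45
tool_pos: [0.5584, -0.0362, 0.1314]
tool_rot: [78.2, 90.0, -6.9]
force: [2.7, 0.6, 4.5]
grip_width: 0.0139
```

Run:
```python
from h import *
im,x=look(18,(-.0117,0,.0634));save('w7.png',im[60:330,120:520])
```

```text
t [ 0.5584 -0.0362  0.1314] F [2.7 0.6 4.5] fit [ 0.5898 -0.0338  0.0751  4.9108 18.7421] 0.36 7843
{'tcp_b': array([-11.7,   0.3,  63.4]), 'nose_s': array([-56.7,   0.1,  57.7]), 'org_s': array([ 4. ,  0.3, 75.1]), 'pitch': np.float64(18.7), 'dyaw': np.float64(0.17)}
```

Request:
{"api": "step_arm", "payload": {
  "deltas": [
    [-1, 0.0013, 0.0002, 0, 0],
    [-1, 0.0026, 0.0003, 0, 0],
    [-1, 0.004, 0.0008, 0, 0],
    [-1, 0.0055, 0.001, 0, 0],
    [-1, 0.0055, 0.0005, 0, 0],
    [-1, 0.0055, 0.0, 0, 0]
  ]
}}

```text
time_s: 13.25
tool_pos: [0.5616, -0.0359, 0.1279]
tool_rot: [85.5, 89.5, 0.4]
force: [6.9, 1.1, 8.6]
grip_width: 0.0139
```

Run:
```python
from h import *
im,x=look(12,(-.0117,0,.0634));save('w7.png',im[60:330,120:520])
```

```text
t [ 0.5616 -0.0359  0.1279] F [6.9 1.1 8.6] fit [ 0.5904 -0.0336  0.0703  4.902  14.2346] 0.39 7561
{'tcp_b': array([-13.8,   0.3,  62.9]), 'nose_s': array([-57.2,   0.2,  57.7]), 'org_s': array([ 4.6,  0.4, 70.3]), 'pitch': np.float64(14.2), 'dyaw': np.float64(0.16)}
```

Request:
{"api": "step_arm", "payload": {
  "deltas": [
    [-1, -0.0015, -0.001, 0, 0],
    [-1, -0.0015, -0.003, 0, 0],
    [-1, -0.001, -0.004, 0, 0],
    [-1, 0.0005, -0.003, 0, 0],
    [-1, 0.002, -0.0025, 0, 0],
    [-1, 0.0035, -0.002, 0, 0],
    [-1, 0.0035, -0.002, 0, 0]
  ]
}}

```text
time_s: 14.18
tool_pos: [0.5595, -0.0362, 0.1243]
tool_rot: [85.0, 89.6, -0.1]
force: [6.8, 0.4, 8.6]
grip_width: 0.0137
```

Run:
```python
from h import *
im,x=look(11,(-.0137,0,.0634));save('w7.png',im[60:330,120:520])
```

```text
t [ 0.5595 -0.0362  0.1243] F [6.8 0.4 8.6] fit [ 0.5858 -0.0341  0.0656  4.8436  9.8819] 0.4 7375
{'tcp_b': array([-15.9,   0.2,  62.4]), 'nose_s': array([-62.7,   0.2,  57.7]), 'org_s': array([-0.1,  0.3, 65.6]), 'pitch': np.float64(9.9), 'dyaw': np.float64(0.1)}
```

Request:
{"api": "step_arm", "payload": {
  "deltas": [
    [-1, -0.001, -0.001, 0, 0],
    [-1, 0.0, -0.0005, 0, 0],
    [-1, 0.0015, 0.0005, 0, 0],
    [-1, 0.003, 0.0015, 0, 0],
    [-1, 0.0045, 0.0025, 0, 0],
    [-1, 0.006, 0.0035, 0, 0],
    [-1, 0.006, 0.0035, 0, 0]
  ]
}}

```text
time_s: 15.1
tool_pos: [0.5623, -0.0359, 0.1176]
tool_rot: [85.4, 89.7, 0.3]
force: [7.8, 0.7, 7.7]
grip_width: 0.0142
```

Run:
```python
from h import *
im,x=look(6,(-.0157,0,.0624));save('w7.png',im[60:330,120:520])
```

```text
t [ 0.5623 -0.0359  0.1176] F [7.8 0.7 7.7] fit [ 0.5843 -0.0342  0.0573  4.845   2.2638] 0.41 7022
{'tcp_b': array([-19.7,   0.2,  61.1]), 'nose_s': array([-64.7,   0.2,  57.8]), 'org_s': array([-1.6,  0.3, 57.3]), 'pitch': np.float64(2.3), 'dyaw': np.float64(0.1)}
```

Request:
{"api": "step_arm", "payload": {
  "deltas": [
    [-1, 0.001, 0.0, 0, 0],
    [-1, 0.002, 0.0, 0, 0],
    [-1, 0.003, 0.0, 0, 0],
    [-1, 0.004, -0.001, 0, 0],
    [-1, 0.004, -0.002, 0, 0]
  ]
}}

```text
time_s: 15.78
tool_pos: [0.5623, -0.036, 0.1153]
tool_rot: [84.6, 89.4, -0.5]
force: [11.0, 1.0, 9.7]
grip_width: 0.014
```

Run:
```python
from h import *
im,x=look(1,(-.0197,0,.0614));save('w7.png',im[60:330,120:520])
```

```text
t [ 0.5623 -0.036   0.1153] F [11.   1.   9.7] fit [ 0.5837 -0.0344  0.055   4.8868  0.212 ] 0.45 6908
{'tcp_b': array([-21.2,   0.2,  60.3]), 'nose_s': array([-65.2,   0.1,  57.8]), 'org_s': array([-2.2,  0.2, 55. ]), 'pitch': np.float64(0.2), 'dyaw': np.float64(0.15)}
```

Request:
{"api": "step_arm", "payload": {
  "deltas": [
    [-1, -0.003, 0.002, 0, 0],
    [-0.3, -0.003, 0.002, 0, 0],
    [-0.3, -0.003, 0.002, 0, 0],
    [-0.3, -0.03, 0.002, 0, 0],
    [-0.3, -0.07, 0.002, 0, 0],
    [-0.3, -0.12, 0.002, 0, 0],
    [-0.3, -0.15, 0.002, 0, 0],
    [-0.3, -0.15, 0.002, 0, 0]
  ]
}}

```text
time_s: 16.82
tool_pos: [0.56, -0.0361, 0.2639]
tool_rot: [58.4, 89.9, -26.7]
force: [0.4, 1.0, -0.5]
grip_width: 0.0307
```

Run:
```python
from h import *
o,M,t=tool();mm=cam('wrist');im,d=read_camera('wrist');W=cloud('wrist',d,mm).reshape(-1,3);T=W[np.isfinite(W).all(1)];save('w8.png',im)
Ms=rot([0,0,SY]);x0=list(SH+Ms@[-.002,0,.055])+[SY]
P=T[(sdf((T-x0[:3])@Ms,BLOCK)<.005)&(T[:,2]>.06)][::3]
x,e,_=fit(P,BLOCK,x0,0,5);print(x,e,blockpose(x,t))
Q=(T-SH)@Ms;C=Q[(abs(Q[:,1])<.05)&(Q[:,0]>.035)&(Q[:,0]<.07)]
for lo in range(35,70,2):
    s=C[(C[:,0]*1e3>=lo)&(C[:,0]*1e3<lo+2)];print(lo,len(s) and np.median(s[:,2]*1e3).round(1),end='; ')
bar=[.4433,.307];print('\n',t,delta([.39,.30,.30],90-13.8))
```

```text
[ 0.58354478 -0.03457416  0.05506443  4.96745811 -0.20841787] 0.5912586686188502 {'tcp_b': array([-24.3,   0.5, 208.8]), 'nose_s': array([-65.3,  -0.2,  58.3]), 'org_s': array([-2.4,  0. , 55.1]), 'pitch': np.float64(-0.2), 'dyaw': np.float64(0.23)}
35 67.8; 37 67.8; 39 67.1; 41 67.0; 43 64.4; 45 55.0; 47 55.0; 49 55.0; 51 55.0; 53 55.0; 55 55.0; 57 55.1; 59 55.0; 61 64.4; 63 65.0; 65 65.0; 67 64.8; 69 63.6; 
 [ 0.56000647 -0.03612013  0.26390899] (array([-0.038 , -0.1399, -0.3494]), np.float64(18.68))
```

View pics/w8.png

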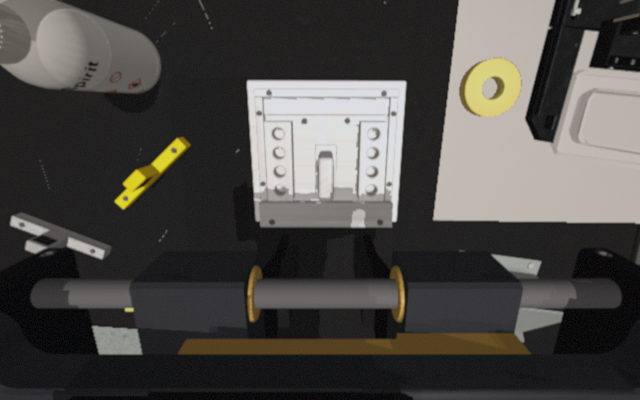

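Run:
```python
from h import *
W=np.load('top.npy').reshape(-1,3)
for x in np.arange(.64,.3,-.04):
    print(round(x,2),[(lambda s:int(1e3*np.median(s)) if len(s) else None)(W[(abs(W[:,0]-x)<.02)&(abs(W[:,1]-y)<.01)][:,2]) for y in np.arange(.34,.56,.02)])
print(monitor.get_obs()['qpos'].round(1))
P=np.load('w2.npy').reshape(-1,3);P=P[np.isfinite(P).all(1)];P=P[(P[:,1]>.36)&(P[:,2]>.05)];print(len(P),len(P) and P.min(0))
```

```text
0.64 [928, 928, 928, 946, 947, 948, 948, None, None, None, None, None]
0.6 [928, 928, 928, 946, 946, 948, 948, None, None, None, None, None]
0.56 [929, 930, 931, 947, 947, 948, 948, None, None, None, None, None]
0.52 [795, 802, 778, 695, 739, 737, 691, 655, 620, 589, 542, 518]
0.48 [0, 0, -1, 0, 0, -1, 3, 46, 44, 2, 1, 0]
0.44 [2, 0, 0, 0, 0, 0, 43, 48, 50, 49, 49, 49]
0.4 [0, -1, 0, -1, -1, 0, 6, 8, 45, 46, 48, 48]
0.36 [0, 0, 0, -1, 0, 0, 0, 0, 0, 0, -1, 0]
0.32 [-2, -1, -1, -1, -2, -2, -3, -2, -2, -2, -4, -3]
[ 35.    9.8 -38.   93.3   6.2  79.1 -88.9]
0 0
```

Run:
```python
from h import *
a=cv2.imread('pics/a_scene.png');b=cv2.imread('pics/a_top.png')
cv2.imwrite('pics/full.png',np.vstack([cv2.resize(a[:300],(640,300)),b[0:300]]))
S=np.load('scene.npy').reshape(-1,3);S=S[np.isfinite(S).all(1)]
T=np.load('top.npy').reshape(-1,3);T=T[np.isfinite(T).all(1)]
for n,W in(('s',S),('t',T)):
    Q=W[(W[:,2]>.3)&(W[:,0]<1)&(W[:,1]>.2)]
    print(n,len(Q),Q.min(0) if len(Q) else 0,Q.max(0) if len(Q) else 0, np.median(Q,0) if len(Q) else 0)
```

```text
s 33013 [0.51788243 0.28391968 0.30001503] [0.53565041 0.65650317 0.60464444] [0.5301933  0.4989551  0.48098994]
t 33460 [0.51888637 0.2774094  0.30014811] [0.9936741  0.85222961 0.96652983] [0.5325128  0.39048281 0.76860524]
```

View pics/full.png

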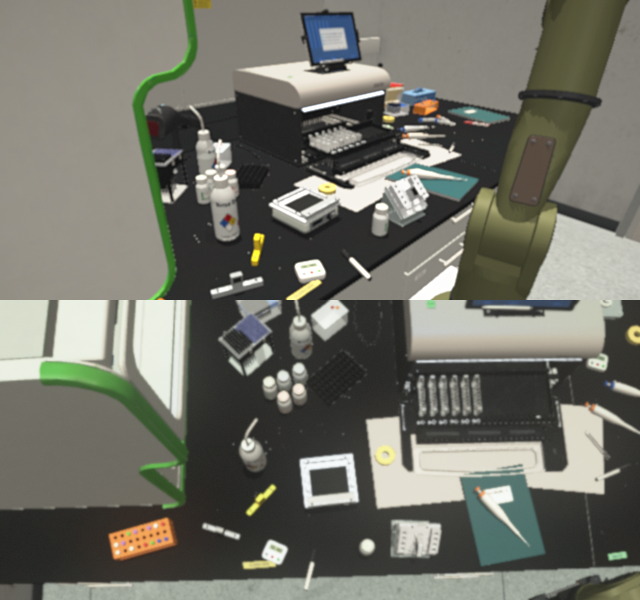

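Request:
{"api": "step_arm", "payload": {
  "deltas": [
    [0.15, -0.036, -0.03, 0, -10],
    [0.15, -0.036, -0.06, -0.02, -20],
    [0.15, -0.036, -0.09, -0.05, -30],
    [0.15, -0.036, -0.12, -0.09, -40.5],
    [0.15, -0.036, -0.128, -0.12, -51],
    [0.15, -0.036, -0.128, -0.147, -61.5],
    [0.15, -0.036, -0.128, -0.147, -72],
    [0.15, -0.036, -0.128, -0.147, -82.5],
    [0.15, -0.036, -0.128, -0.147, -93],
    [0.15, -0.036, -0.128, -0.147, -103.5],
    [0.15, -0.036, -0.128, -0.147, -114],
    [0.15, -0.036, -0.128, -0.147, -124.5]
  ]
}}

```text
time_s: 18.38
tool_pos: [0.4182, 0.0988, 0.2959]
tool_rot: [144.3, 89.7, -176.0]
force: [0.7, 1.2, -0.1]
grip_width: 0.0498
```

Run:
```python
from h import *
o,M,t=tool();print(M.round(2),o['qpos'].round(1))
d=M.T@(np.array([.44,.27,.26])-t);j=np.degrees(np.arctan2(M[1,2],M[0,2]));print(d,j,'turn',-(76.2-j))
```

```text
[[-0.   -0.64  0.77]
 [-0.    0.77  0.64]
 [-1.    0.   -0.  ]] [ 24.5 -10.4 -35.8 105.8  -6.1  83.   29.7]
[0.03572445 0.11769928 0.12622155] 39.70358226032338 turn -36.49641773967662
```

Request:
{"api": "step_arm", "payload": {
  "deltas": [
    [0.15, 0, 0.03, 0.03, -10],
    [0.15, 0, 0.06, 0.06, -20],
    [0.15, 0.015, 0.09, 0.095, -30],
    [0.15, 0.036, 0.118, 0.126, -36.5],
    [0.15, 0.036, 0.118, 0.126, -36.5],
    [0.15, 0.036, 0.118, 0.126, -36.5]
  ]
}}

```text
time_s: 19.12
tool_pos: [0.4415, 0.2693, 0.2607]
tool_rot: [135.0, 89.8, -149.2]
force: [-0.1, -0.1, 0.4]
grip_width: 0.0499
```

Run:
```python
from h import *
o,M,t=tool();mm=cam('wrist');im,d=read_camera('wrist');W=cloud('wrist',d,mm).reshape(-1,3);T=W[np.isfinite(W).all(1)];save('w9.png',im)
print([(r['p'],r['pixel']) for r in regions_of('wrist','clamp_bar')])
x0=[.4433,.307,0,-13.8]
P=T[(sdf((T-x0[:3])@rot([0,0,x0[3]]),BAR)<.012)&(T[:,2]>.006)]
x,e,_=fit(P,BAR,x0);print(x,e,len(P),o['qpos'].round(0))
C=T[(T[:,0]>.48)&(T[:,1]>.25)&(T[:,2]>.03)];print('cab',len(C),len(C) and C.min(0))
p=[x[0],x[1],.037];j=np.degrees(np.arctan2(M[1,2],M[0,2]));print(t,M.T@(p-t),'turn',-(90+x[3]-j))
```

```text
[(0.78, [290.8, 232.0]), (0.62, [357.6, 162.0])]
[ 4.41180562e-01  3.07095893e-01  8.34150969e-05 -1.91544115e+01] 0.42811542186555007 1366 [ 12.   5. -49.  99.   4.  78.  39.]
cab 11412 [0.48003558 0.40365203 0.03000228]
[0.44149759 0.26929861 0.26070757] [0.22363887 0.00900556 0.03712637] turn 4.979629925316473
```

View pics/w9.png

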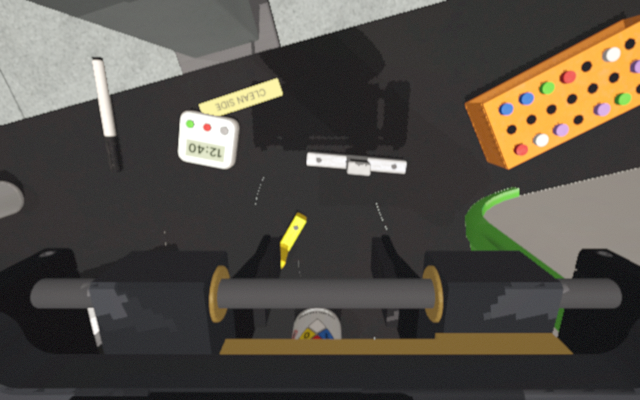

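Run:
```python
from h import *
for n in('top','scene','w2'):
    T=np.load(n+'.npy').reshape(-1,3)
    for lo,hi in((.05,.15),(.15,.3),(.3,.5)):
        C=T[(T[:,0]>.45)&(T[:,0]<.7)&(T[:,1]>.24)&(T[:,1]<.46)&(T[:,2]>lo)&(T[:,2]<hi)];print(n,lo,len(C),len(C) and (np.percentile(C,1,axis=0).round(3)))
    # cabinet front x vs y
    print([(round(y,2),round(float(np.percentile(c[:,0],2)),3)) for y in np.arange(.26,.46,.03) for c in [T[(abs(T[:,1]-y)<.015)&(T[:,2]>.09)&(T[:,2]<.6)&(T[:,0]>.4)&(T[:,0]<.8)]] if len(c)])
```

```text
top 0.05 370 [0.5   0.405 0.051]
top 0.15 506 [0.519 0.402 0.153]
top 0.3 947 [0.519 0.326 0.304]
[(np.float64(0.29), 0.52), (np.float64(0.32), 0.52), (np.float64(0.35), 0.522), (np.float64(0.38), 0.521), (np.float64(0.41), 0.519), (np.float64(0.44), 0.529)]
scene 0.05 936 [0.52  0.41  0.051]
scene 0.15 1836 [0.52  0.408 0.151]
scene 0.3 4474 [0.52  0.321 0.303]
[(np.float64(0.29), 0.519), (np.float64(0.32), 0.521), (np.float64(0.35), 0.521), (np.float64(0.38), 0.521), (np.float64(0.41), 0.52), (np.float64(0.44), 0.527)]
w2 0.05 3 [0.45  0.313 0.05 ]
w2 0.15 0 0
w2 0.3 0 0
[]
```

Request:
{"api": "step_arm", "payload": {
  "deltas": [
    [0.15, 0.02, 0.009, 0.037, 5],
    [0.15, 0.08, 0.009, 0.037, 5],
    [0.15, 0.14, 0.009, 0.037, 5],
    [0.15, 0.19, 0.009, 0.037, 5],
    [0.15, 0.215, 0.009, 0.037, 5],
    [0.15, 0.222, 0.009, 0.037, 5],
    [0.15, 0.222, 0.009, 0.037, 5],
    [-1, 0.222, 0.009, 0.037, 5],
    [-1, 0.222, 0.009, 0.037, 5],
    [-1, 0.222, 0.009, 0.037, 5],
    [-1, 0.222, 0.009, 0.037, 5]
  ],
  "newtons": 45
}}

```text
time_s: 20.6
tool_pos: [0.4426, 0.3083, 0.0406]
tool_rot: [-135.6, 89.9, -64.7]
force: [-1.8, -1.9, 4.3]
grip_width: 0.0257
```

Request:
{"api": "step_arm", "payload": {
  "deltas": [
    [-1, -0.02, 0, 0, 0],
    [-1, -0.06, 0, 0, 0],
    [-1, -0.1, 0, 0, 0],
    [-1, -0.15, 0, 0, 0],
    [-1, -0.2, 0, 0, 0],
    [-1, -0.2, 0, 0, 0]
  ]
}}

```text
time_s: 21.35
tool_pos: [0.4439, 0.311, 0.2453]
tool_rot: [-44.1, 89.5, 26.9]
force: [0.9, -0.7, -1.5]
grip_width: 0.0259
```

```bash
cat >> h.py <<'E'
def lookbar():
    o,M,t=tool();mm=cam('wrist');im,d=read_camera('wrist');W=cloud('wrist',d,mm).reshape(-1,3);T=W[np.isfinite(W).all(1)]
    yaw=np.degrees(np.arctan2(M[1,2],M[0,2]))-90
    x0=list(t-[0,0,.0395])+[yaw]
    Q=(T-x0[:3])@rot([0,0,yaw]);P=T[(sdf(Q,BAR)<.006)&(Q[:,2]<.03)]
    x,e,_=fit(P,BAR,x0,0,5);print('t',t.round(4),'F',o['force'].round(1),'jaw',yaw+90,'bar',x.round(4),round(e,2),len(P),o['grip_width'])
    print('bar in tcp',(rot([0,0,x[3]]).T@(x[:3]-t)*1e3).round(1),'in shaker',((x[:3]-SH)@rot([0,0,SY])*1e3).round(1),'dyaw',x[3]-SY)
    return im,x,M,t
E
python3 - <<'E'
from h import *
im,x,M,t=lookbar()
for p in([.48,-.03,.25],[.635,-.03,.25]): print((M.T@(np.array(p)-t)).round(4), -(SY-x[3]))
E
```

```text
t [0.4439 0.311  0.2453] F [ 0.9 -0.7 -1.5] jaw 70.93707995801667 bar [  0.4436   0.3112   0.2048 -19.0354   0.818 ] 0.29 4636 0.025854905382977914
bar in tcp [ -0.4   0.1 -40.5] in shaker [-113.2  356.2  204.8] dyaw -23.77539081901689
[-0.0058 -0.1455 -0.3104] -23.77539081901689
[-0.0046 -0.292  -0.2598] -23.77539081901689
```

Request:
{"api": "step_arm", "payload": {
  "deltas": [
    [-1, 0, -0.015, -0.03, 0],
    [-1, 0, -0.04, -0.08, 0],
    [-1, -0.005, -0.065, -0.135, -6],
    [-1, -0.005, -0.09, -0.19, -14],
    [-1, -0.005, -0.115, -0.245, -23.8],
    [-1, -0.005, -0.135, -0.29, -23.8],
    [-1, -0.005, -0.1455, -0.31, -23.8],
    [-1, -0.005, -0.17, -0.302, -23.8],
    [-1, -0.005, -0.21, -0.29, -23.8],
    [-1, -0.005, -0.25, -0.275, -23.8],
    [-1, -0.005, -0.285, -0.262, -23.8],
    [-1, -0.005, -0.292, -0.26, -23.8]
  ]
}}

```text
time_s: 22.9
tool_pos: [0.6337, -0.0321, 0.2423]
tool_rot: [55.0, 89.7, 149.8]
force: [-0.6, 0.2, -1.4]
grip_width: 0.0258
```

Request:
{"api": "step_arm", "payload": {
  "deltas": [
    [-1, 0.03, 0, 0, 0],
    [-1, 0.06, 0, 0, 0],
    [-1, 0.085, 0, 0, 0],
    [-1, 0.085, 0, 0, 0]
  ]
}}

```text
time_s: 23.4
tool_pos: [0.6303, -0.0327, 0.1571]
tool_rot: [83.1, 89.6, 177.8]
force: [-1.0, 0.7, -1.5]
grip_width: 0.0259
```

Run:
```python
from h import *
im,x,M,t=lookbar();save('w10.png',im)
W=SH+rot([0,0,SY])@[.0525,0,.055]; print(W,'err tool',(M.T@(W-x[:3])).round(4),'turn',-(SY-x[3]))
# fence and block from this view
im,d=read_camera('wrist');T=cloud('wrist',d).reshape(-1,3);T=T[np.isfinite(T).all(1)]
Q=(T-SH)@rot([0,0,SY])*1e3
for a in(-45,45):
    C=Q[(abs(Q[:,1]-a)<15)&(Q[:,0]>38)&(Q[:,0]<72)&(Q[:,2]<80)]
    print(a,[(lo,int(np.median(s[:,2]))) for lo in range(38,72,2) for s in [C[(C[:,0]>=lo)&(C[:,0]<lo+2)]] if len(s)>3])
x0=list(SH+rot([0,0,SY])@[-.002,0,.055])+[SY]
P=T[(sdf((T-x0[:3])@rot([0,0,SY]),BLOCK)<.004)&(T[:,2]>.06)&(T[:,2]<.09)][::2]
b,e,_=fit(P,BLOCK,x0,0,5);print('block',e,len(P),blockpose(b,t))
```

```text
t [ 0.6303 -0.0327  0.1571] F [-1.   0.7 -1.5] jaw 94.71439848457223 bar [ 0.6293 -0.0329  0.1166  4.7165  0.07  ] 0.26 4625 0.025850619057042567
bar in tcp [ -1.   -0.2 -40.5] in shaker [ 43.4  -2.1 116.6] dyaw -0.023495735301935383
[ 0.63822045 -0.0300617   0.055     ] err tool [ 0.0615 -0.0095  0.0021] turn -0.023495735301935383
-45 [(38, 68), (40, 68), (42, 68), (44, 67), (48, 56), (50, 56), (52, 56), (54, 56), (56, 56), (58, 56), (60, 57), (62, 58)]
45 [(38, 68), (40, 68), (42, 68), (48, 56), (50, 56), (52, 56), (54, 56), (56, 56), (58, 56), (60, 57), (62, 58)]
block 0.5229866838784778 10647 {'tcp_b': array([ 47.9,  -1.8, 100.8]), 'nose_s': array([-66.4,  -0.2,  59.1]), 'org_s': array([-3.4, -0.2, 56.2]), 'pitch': np.float64(0.1), 'dyaw': np.float64(0.04)}
```

Request:
{"api": "step_arm", "payload": {
  "deltas": [
    [-1, 0.01, -0.005, 0.001, 0],
    [-1, 0.02, -0.0085, 0.0021, 0],
    [-1, 0.03, -0.0085, 0.0021, 0],
    [-1, 0.037, -0.0085, 0.0021, 0],
    [-1, 0.037, -0.0085, 0.0021, 0],
    [-1, 0.037, -0.0085, 0.0021, 0]
  ]
}}

```text
time_s: 24.25
tool_pos: [0.6417, -0.0298, 0.1234]
tool_rot: [-113.9, 90.0, -19.2]
force: [-0.3, -0.3, -1.7]
grip_width: 0.0255
```

Run:
```python
from h import *
im,x,M,t=lookbar();save('w11.png',im)
im,d=read_camera('wrist');T=cloud('wrist',d).reshape(-1,3);T=T[np.isfinite(T).all(1)]
Ms=rot([0,0,SY]);Q=(T-SH)@Ms*1e3
for a in(-50,50):
    C=Q[(abs(Q[:,1]-a)<10)&(Q[:,0]>36)&(Q[:,0]<80)&(Q[:,2]<120)]
    print(a,[(lo,int(np.median(s[:,2]))) for lo in range(36,80,2) for s in [C[(C[:,0]>=lo)&(C[:,0]<lo+2)]] if len(s)>3])
x0=list(SH+Ms@[-.003,0,.056])+[SY]
P=T[(sdf((T-x0[:3])@Ms,BLOCK)<.004)&(T[:,2]>.06)&(T[:,2]<.09)][::2]
b,e,_=fit(P,BLOCK,x0,0,5);print('block',e,len(P),blockpose(b,t))
print('bar rel block',((x[:3]-b[:3])@Ms*1e3).round(1),'want 54.5')
```

```text
t [ 0.6417 -0.0298  0.1234] F [-0.3 -0.3 -1.7] jaw 94.68951069660721 bar [ 0.641  -0.0299  0.0829  4.6967  0.5074] 0.27 4630 0.025462025622419115
bar in tcp [ -0.7  -0.  -40.5] in shaker [55.3 -0.1 82.9] dyaw -0.0433302741803967
-50 [(36, 86), (46, 94), (48, 93), (50, 98), (52, 98), (54, 98), (56, 97), (58, 55), (60, 54)]
50 [(36, 87), (46, 90), (48, 92), (50, 98), (52, 98), (54, 98), (56, 98), (58, 55), (60, 54)]
block 0.5473897689303557 16008 {'tcp_b': array([60.6, -0.2, 68.6]), 'nose_s': array([-68.1,  -0. ,  58.5]), 'org_s': array([-5.1,  0. , 55.1]), 'pitch': np.float64(-0.3), 'dyaw': np.float64(0.09)}
bar rel block [60.4 -0.1 27.7] want 54.5
```

View pics/w11.png

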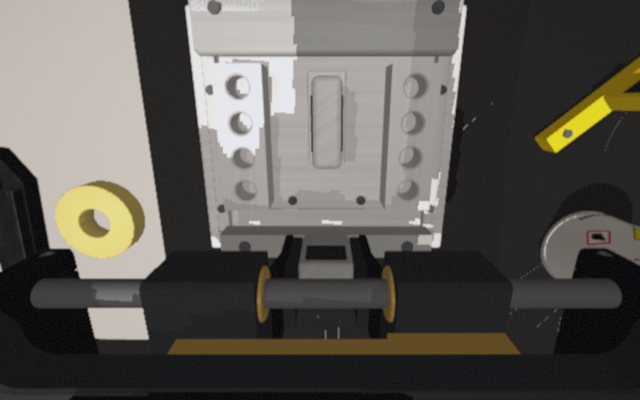

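Request:
{"api": "step_arm", "payload": {
  "deltas": [
    [-1, 0, 0, 0, 0],
    [-1, 0, 0, 0, 0],
    [-1, 0, 0, 0, 0],
    [-1, 0, 0, 0, 0]
  ]
}}

```text
time_s: 24.85
tool_pos: [0.6415, -0.0298, 0.1232]
tool_rot: [-176.3, 90.0, -81.6]
force: [0.8, -0.1, -1.5]
grip_width: 0.0257
```

```bash
cat > m.py <<'E'
from h import *
im,x,M,t=lookbar()
mm=cam('wrist');im,d=read_camera('wrist');T=cloud('wrist',d,mm).reshape(-1,3);T=T[np.isfinite(T).all(1)]
Ms=rot([0,0,SY]);x0=list(SH+Ms@[-.003,0,.056])+[SY]
P=T[(sdf((T-x0[:3])@Ms,BLOCK)<.005)&(T[:,2]>.06)&(T[:,2]<.11)][::2]
b,e,_=fit(P,BLOCK,x0,0,5);print('block',e,len(P),blockpose(b,t))
print('bar rel block',((x[:3]-b[:3])@Ms*1e3).round(1),'want 54.5','TCP shaker',((t-SH)@Ms*1e3).round(1))
E
python3 m.py; python3 -c "
from h import *
print(tool()[2],monitor.get_obs()['joint_velocities'].round(2))"
```

```text
t [ 0.6415 -0.0298  0.1232] F [ 0.8 -0.1 -1.5] jaw 94.68963293492358 bar [ 0.6408 -0.03    0.0826  4.6997  0.3748] 0.27 4625 0.02570994798729753
bar in tcp [ -0.7  -0.1 -40.5] in shaker [55.1 -0.1 82.6] dyaw -0.04026936177542417
block 0.5911640772022463 16417 {'tcp_b': array([60.8,  0.1, 68.6]), 'nose_s': array([-68.6,   0.2,  58.7]), 'org_s': array([-5.6,  0. , 55.1]), 'pitch': np.float64(-0.5), 'dyaw': np.float64(-0.16)}
bar rel block [60.7 -0.2 27.5] want 54.5 TCP shaker [ 55.8  -0.  123.2]
[ 0.64147638 -0.02982428  0.12310695] [ 0.05  0.03  0.08  0.17 -0.01 -0.04  0.06]
```

```bash
cat > m2.py <<'E'
from h import *
o,M,t=tool();mm=cam('wrist');im,d=read_camera('wrist');T=cloud('wrist',d,mm).reshape(-1,3);T=T[np.isfinite(T).all(1)]
Ms=rot([0,0,SY]);x0=list(SH)+[SY]
Q=(T-SH)@Ms
near=sdf(Q-[-.004,0,.055],BLOCK)<.004
P=T[(sdf(Q,SHAK)<.006)&~near&(Q[:,0]<.04)&(Q[:,2]>.045)&(Q[:,2]<.08)]
s,e,_=fit(P,SHAK,x0);print('shaker',s.round(4),round(e,2),len(P),'shift',((s[:3]-SH)@Ms*1e3).round(1))
for lo in range(-84,-36,3):
    c=Q[(Q[:,0]*1e3>=lo)&(Q[:,0]*1e3<lo+3)&(abs(Q[:,1])<.03)]
    print(lo,len(c) and (np.median(c[:,2])*1e3).round(1),end='; ')
F=Q[(abs(Q[:,1])<.006)&(Q[:,2]>.112)&(Q[:,2]<.122)&(Q[:,0]<.03)];print('\nfin x',np.percentile(F[:,0],[2,98])*1e3 if len(F) else 0,'want -34..8')
E
python3 m2.py
```

```text
shaker [ 5.8490e-01 -3.4700e-02  1.0000e-04  4.7156e+00] 0.47 19210 shift [-1.1 -0.2  0.1]
-84 0; -81 0; -78 70.9; -75 71.2; -72 71.2; -69 71.2; -66 71.1; -63 71.0; -60 70.9; -57 71.0; -54 71.0; -51 70.1; -48 66.9; -45 67.0; -42 67.3; -39 67.2; 
fin x [-33.66953965   5.78562252] want -34..8
```

Request:
{"api": "step_arm", "payload": {
  "deltas": [
    [-1, 0.0, 0.002, 0, 0],
    [-1, 0.0, 0.0035, 0, 0],
    [-1, 0.004, 0.0035, 0, 0],
    [-1, 0.008, 0.0035, 0, 0],
    [-1, 0.011, 0.0035, 0, 0],
    [-1, 0.011, 0.0035, 0, 0]
  ]
}}

```text
time_s: 25.75
tool_pos: [0.6377, -0.0301, 0.1116]
tool_rot: [84.1, 90.0, 178.8]
force: [-1.3, 0.2, -1.9]
grip_width: 0.026
```

```bash
python3 - <<'E'
from h import *
im,x,M,t=lookbar();print('TCP shaker',((t-SH)@rot([0,0,SY])*1e3).round(1))
E
python3 m2.py
```

```text
t [ 0.6377 -0.0301  0.1116] F [-1.3  0.2 -1.9] jaw 94.69614929473988 bar [ 0.6369 -0.0304  0.071   4.6804  0.227 ] 0.28 4766 0.025955674590228527
bar in tcp [ -0.8  -0.3 -40.6] in shaker [51.2 -0.2 71. ] dyaw -0.05956779505062393
TCP shaker [ 52.    0.  111.6]
shaker [ 5.8480e-01 -3.4800e-02  1.0000e-04  4.8134e+00] 0.47 21308 shift [-1.1 -0.3  0.1]
-84 0; -81 0; -78 71.0; -75 71.1; -72 71.2; -69 71.1; -66 71.1; -63 71.0; -60 71.1; -57 71.0; -54 71.0; -51 70.1; -48 67.0; -45 67.1; -42 67.3; -39 67.4; 
fin x [-33.37728075   5.76091874] want -34..8
```

Request:
{"api": "step_arm", "payload": {
  "deltas": [
    [-1, 0.002, -0.0002, 0, 0],
    [-1, 0.004, -0.0002, 0, 0],
    [-1, 0.006, -0.0002, 0, 0],
    [-1, 0.008, -0.0002, 0, 0],
    [-1, 0.008, -0.0002, 0, 0]
  ]
}}

```text
time_s: 26.48
tool_pos: [0.638, -0.0301, 0.1038]
tool_rot: [92.4, 90.0, -173.0]
force: [0.5, 0.4, -0.8]
grip_width: 0.0254
```

Request:
{"api": "step_arm", "payload": {
  "deltas": [
    [-1, 0.002, 0, 0, 0],
    [-1, 0.004, 0, 0, 0],
    [-1, 0.006, 0, 0, 0],
    [-1, 0.008, 0, 0, 0],
    [-1, 0.009, 0, 0, 0],
    [-1, 0.009, 0, 0, 0]
  ]
}}

```text
time_s: 27.22
tool_pos: [0.6382, -0.03, 0.0957]
tool_rot: [-169.4, 90.0, -74.7]
force: [-1.2, -0.9, 3.1]
grip_width: 0.0258
```

Run:
```python
from h import *
im,x,M,t=lookbar()
```

```text
t [ 0.6382 -0.03    0.0957] F [-1.2 -0.9  3.1] jaw 94.69696153313049 bar [ 0.6359 -0.0293  0.0551  4.8309 -2.5713] 0.76 4518 0.02575645798752817
bar in tcp [ -2.3   0.9 -40.6] in shaker [50.3  0.9 55.1] dyaw 0.090891866456146
```

Request:
{"api": "step_arm", "payload": {
  "deltas": [
    [-1, 0.001, 0, 0, 0],
    [-1, 0.001, 0, 0, 0],
    [-1, 0, 0, 0, 0],
    [0.15, 0, 0, 0, 0],
    [0.15, 0, 0, 0, 0],
    [0.15, 0, 0, 0, 0],
    [0.15, -0.03, 0, 0, 0],
    [0.15, -0.07, 0, 0, 0],
    [0.15, -0.12, 0, 0, 0],
    [0.15, -0.16, 0.03, 0, 0],
    [0.15, -0.18, 0.08, 0, 0],
    [0.15, -0.18, 0.1, 0, 0]
  ]
}}

```text
time_s: 28.78
tool_pos: [0.5378, -0.0383, 0.2774]
tool_rot: [-123.3, 89.8, -28.6]
force: [-0.5, -0.7, -0.2]
grip_width: 0.0498
```

Run:
```python
from h import *
o,M,t=tool();mm=cam('wrist');im,d=read_camera('wrist');T=cloud('wrist',d,mm).reshape(-1,3);T=T[np.isfinite(T).all(1)];save('w12.png',im);print(t,o['force'])
Ms=rot([0,0,SY]);Q=(T-SH)@Ms
for nm,bx,c in(('bar',BAR,[.0525,0,.055]),('block',BLOCK,[-.002,0,.055])):
    P=T[(sdf(Q-c,bx)<.005)&(Q[:,2]>.0625 if nm=='block' else Q[:,2]>.068)]
    if len(P)>100:
        x,e,_=fit(P,bx,list(SH+Ms@c)+[SY],0,5);print(nm,len(P),round(e,2),((x[:3]-SH)@Ms*1e3).round(1),x[3:]-[SY,0])
im2,d2=read_camera('top');S=cloud('top',d2)
for tt in('tube_block','clamp_bar','bottle','timer','wash_bottle','tape_roll'):
    for r in regions_of('top',tt)[:3]: print(tt,round(r['p'],2),r['pixel'],np.nanmedian(S[r['pixels']],0).round(3))
```

```text
[ 0.53777887 -0.03825695  0.27737782] [-0.45118548 -0.70577659 -0.20458122]
bar 1327 0.39 [51.3 -0.1 55. ] [-0.18407777 -0.12054936]
block 8462 0.57 [-2.9  0.4 55. ] [ 0.05631218 -0.12226191]
tube_block 0.49 [312.0, 192.7] [0.54  0.013 0.075]
clamp_bar 0.76 [261.6, 198.8] [0.535 0.175 0.016]
bottle 0.54 [369.6, 245.4] [ 0.372 -0.147  0.089]
bottle 0.39 [273.8, 250.8] [0.372 0.136 0.018]
timer 0.95 [275.3, 250.3] [0.37  0.137 0.018]
tape_roll 0.51 [389.9, 154.3] [ 0.672 -0.217  0.018]
```

View pics/w12.png

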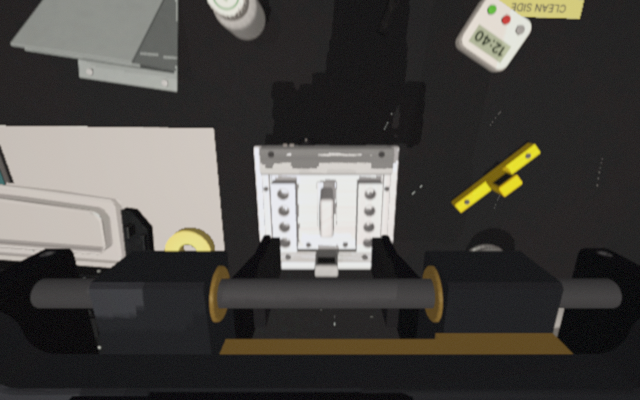

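```bash
python3 -c "
from h import *
print(env.sign_off())"
```

```text
the job is handed in; nothing more can be done
None
```

I fitted the tube block to the shaker and set the grey steel clamp bar, tab up, down in the channel behind it. I handed the job in at about 29 s of robot time, with the gripper open and clear; the hand-in reports no verdict.

**Block:** I lifted it off the rest at 42° and let it turn in a loosened grip. The tongue then went under the lip and I lowered the block in small steps with forces of about 15 N or less. The last depth fit put it at shaker (-2.9, 0.4, 55.0) mm, tilt -0.1°, against the seat at (-2, 0, 55).

**Clamp bar:** The last fit put its origin at shaker (51.3, -0.1, 55.0) mm, level and within 0.2° of the channel, against (52.5, 0, 55). It bottomed with only about 3 N.

**Bystanders:** The bottle, timer and tape roll read within about 5 mm of their first top-view positions, which is about what those readings scatter by. The yellow look-alike bar was left alone.

**Checks that disagreed or failed:**
- **Camera bias:** with the wrist camera turned round, the whole shaker read about 1 mm toward the robot. That accounts for most of both x differences above.
- **Bad fits:** two fits from close in, with the gripper in view, put the block's origin 3–4 mm too far forward. Another, with the bar already on the floor, misread its position and tilt. I took these as contaminated, because the plate edge still met the lip and the later view from higher up was consistent.
- **Wash bottle:** the network did not find it in the last top view. I did not measure it again; it was partly visible, apparently undisturbed, in late wrist pictures, and the arm was kept clear of it.

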